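# Dispense two jars of ink from the gravity jar feeder

## Robot

A 7-joint arm with a two-finger parallel gripper is mounted at the origin on the work surface; the furniture and walls round the work are solid. World frame = base frame: x ahead of the robot, y to its left, z up, the work surface at z = 0. Lengths are in m, angles in rad, forces in N, time in s.
With the tool pointing down it reaches from about 0.425 to 0.925 m from the base axis. Payload 6.8 kg.
Tool frame: the origin (TCP) lies at the very end of the fingers, on their centre line; the grasp point (between the pads) lies 19 mm behind it; z points along the fingers, y is the line along which they close (so a half turn about z gives the same grasp; the last joint's range is limited). The gripper opens to 85 mm and grips with 20 to 120 N. Pads are 22 mm wide; open, the fingers measure 114 mm over their backs; the gripper's body (76 mm by 85 mm) begins 54 mm behind the grasp point. The pads swing forward as they close: fully open they stand 13 mm farther back than shut.
Start: joints at [1.061, 0.477, 0.022, 1.555, -0.011, 1.109, -0.083], TCP at [0.264, -0.621, 0.231] pointing down, gripper open.
Joint ranges: [-2.96, 2.96], [-0.34, 2.1], [-1.41, 1.46], [0.24, 2.44], [-1.37, 4.51], [0.17, 1.92], [-2.96, 2.96]. Speed limits (rad/s): [2.39, 2.39, 3.14, 3.14, 3.14, 3.14, 3.14].

## Interface

Orientations are given as a unit quaternion [w, x, y, z].
In Python, from station import get_obs, read_camera, hand_in gives the robot as it stands.
- The arm moves only by the tool arm_command, never from a script. Its argument "commands" is one flat list of numbers, 7 for each row, row after row: the shift along the tool's x, y, z in m, then the turn, a rotation vector about the tool's x, y, z in degrees, then the opening, from 0 (shut) to 1 (fully open). In form: [tx, ty, tz, rx, ry, rz, fingers, tx, ty, tz, rx, ry, rz, fingers, ...]. A call has 1 to 8 rows; each row is the pose to reach, as a shift and turn from the pose commanded when the call began, along the tool's axes at that moment; what a row does not reach only later rows make up. A row lasts 1/10 s, in which the tool goes at most 50 mm and 8.59 degrees, less where a joint would pass 70% of its speed; a pose out of reach is approached as far as the arm can. A call with a gripper value outside its range is refused whole. The fingers move at their own pace and stop on an object; "force" is the grip in N (left out, the last holds). Time passes only in rows, so rows that repeat a pose let the fingers close. It gives the time, the measured TCP pose, the force, the opening and the grip force at its end, in the units of the state.
- get_obs(): the state, without advancing time (a new reading comes with each control period).
- read_camera(name): name is "side" or "top"; returns a dict with "img" (480x640x3 uint8, red, green, blue), "camera_matrix" (3x3 intrinsics, pixels), "pose" (4x4, takes a point from camera to world coordinates). Camera axes: x right, y down, z forward; pixel columns grow to the right and rows downward; lengths in m; the calibration is good to about 2 mm. A picture is of the moment at which its call begins. There is no depth.
- hand_in(): hands the job in; it is judged then, once.
The state is a dict: "t": time; "q": joint angles; "joint_vel": joint speeds; "joint_torque": joint torques, N m; "eef_pos": TCP position; "tool_rot": TCP orientation; "contact_force": force on the tool from outside, world axes, zero at the start; "torque": the same for the moment, N m; "gripper_width": opening from 0.0 (shut) to 1.0 (fully open); "grasp_force": force on a finger pad.
Only numpy, scipy, OpenCV 4.12 (cv2) and the standard library are available. Lean on these libraries where they do the work, as an engineer would, in place of code of your own. Each camera call takes 0.05 s, during which the arm holds its last target. There are 200 camera calls.

## Task

Bring two jars of ink down into the empty pick-up bay at the low end of the gravity jar dispenser: with the fingertips press the rocker's paddle right down to its stop, so that the gate lifts and one jar rolls out, then let the paddle come right up again, so that the next jar rolls down to the gate; then do the same once more. At the end two jars lie in the bay, the third waits behind the lowered gate and the paddle is all the way up. Do not touch the jars or the gate, and leave the other things on the table where they are.

Things in the scene. Friction and masses are not known exactly. Their poses are not given: they have to be found in the camera images.
- jar_dispenser: fixed gravity dispenser: plywood base 104 x 336 x 12 mm, grey sheet-metal trough 66 mm wide sloping 9 degrees. Origin: centre of the base's underside, on the table; x across the trough, +y uphill (stored jars), -y downhill (pick-up bay, closed by an end stop), z up. Two steel cheeks carry the rocker's pivot, along x at y = -20, z = 134 mm; guide rods beside it reach z = 162 mm. Place and yaw vary
- rocker (a joint): rocker angle, rad: 0 at rest (paddle up, gate down, held by a spring), 0.64 at its stop (gate up). 3 N on the paddle starts it, 6 N holds it at the stop (12 N if the finger drags over the rubber). Above about 0.5 the front jar rolls out within 1 s, while a rear stop worked by the rocker holds back the next; as it returns to 0 the queue rolls to the gate within 1 s. One full stroke lets out one jar
- paddle_press (a point): point to press, on top of the paddle and 12 mm uphill of its middle; moves with it. At rest 212 mm above the table, at y = +76 mm of the dispenser; at the stop 139 mm, y = +103 mm. Pressing straight down where this point is at rest, the finger stays on the plate and slides some 30 mm along it toward the pivot; the stop comes after about 64 mm
- paddle: black ribbed rubber plate on the rocker's uphill end, above the stored jars: 44 mm across the trough, 64 mm along it, 8 mm thick. Origin: middle of its top face; y uphill, z out of the top face. Its uphill edge leans 18 degrees up at rest and 18 degrees down at the stop
- gate: gate in front of the first jar: steel tongue 24 mm wide hanging from a crossbar 87 mm long that slides 35 mm up on two guide rods, raised by the rocker's downhill end; origin on the rails under it
- jar_first_mid (a point): centre of the first jar (waiting at the gate): closed ink jar 55 mm long, 52 mm in diameter, lid 55 mm, 0.16 kg, lying across the trough. In the dispenser's frame a jar at the gate has y = -4 mm, the next ones +48 and +100 mm; in the bay the lower jar ends at y = -124 mm, the upper at -71 mm
- jar_first: the same first jar; origin at the centre of its bottom, z along its axis toward the lid
- jar_second_mid (a point): centre of the second jar (behind the first): closed ink jar 55 mm long, 52 mm in diameter, lid 55 mm, 0.16 kg, lying across the trough. In the dispenser's frame a jar at the gate has y = -4 mm, the next ones +48 and +100 mm; in the bay the lower jar ends at y = -124 mm, the upper at -71 mm
- jar_second: the same second jar; origin at the centre of its bottom, z along its axis toward the lid
- jar_third_mid (a point): centre of the third jar (behind the second): closed ink jar 55 mm long, 52 mm in diameter, lid 55 mm, 0.16 kg, lying across the trough. In the dispenser's frame a jar at the gate has y = -4 mm, the next ones +48 and +100 mm; in the bay the lower jar ends at y = -124 mm, the upper at -71 mm
- jar_third: the same third jar; origin at the centre of its bottom, z along its axis toward the lid
- small_jar: small ink jar, 47 mm in diameter and 42 mm high, standing in front of the dispenser; origin: centre of its underside. Leave it alone
- stirrer: wooden stirring stick 200 x 18 x 6 mm, lying in front of the dispenser; origin: centre of its underside. Leave it alone
- bottle_of_paint: white bottle with a black cap, 67 mm in diameter and 142 mm high, at the right; origin: centre of its underside. Leave it alone
- ink_cup_05: grooved ink cup, 91 mm in diameter and 132 mm high, at the left; origin: centre of its underside. Leave it alone
- ink_cup_62: grooved ink cup, 120 mm wide and 139 mm high, at the right; origin: centre of its underside. Leave it alone

How it is judged:
On the way, in this order (a step that is already met when the one before it is completed fails the run):
1. a fingertip presses the paddle down to its stop and the gate lifts (value of joint rocker above 0.55 rad and contact force between the fingers and paddle above 1 N), for 0.1 s.
2. the first jar lies at the bottom of the bay, the paddle is all the way up again and the second jar has rolled down to the gate (y of jar_first_mid in the frame of jar_dispenser below -0.112 m and y of jar_second_mid in the frame of jar_dispenser between -0.02 and 0.008 m and value of joint rocker below 0.04 rad), for 0.2 s.
3. a fingertip presses the paddle down to its stop a second time (all of step 1), for 0.1 s.
At the end, for the whole second after the job is handed in: Two jars lie still in the bay (first against the end stop, second next to it, within about 12 mm), the third lies still at the lowered gate, and the rocker is back up (under 0.04 rad) (y of jar_first_mid in the frame of jar_dispenser below -0.112 m and y of jar_second_mid in the frame of jar_dispenser between -0.09 and -0.058 m and y of jar_third_mid in the frame of jar_dispenser between -0.02 and 0.008 m and value of joint rocker below 0.04 rad and linear speed of each of jar_first, jar_second, jar_third below 0.02 m/s and height (world z) of each of jar_first_mid, jar_second_mid, jar_third_mid below 0.085 m); the robot touches nothing.
It fails at once if the robot touches one of the jars in the dispenser (contact force between any of the arm, the fingers and jar_first above 0.5 N or contact force between any of the arm, the fingers and jar_second above 0.5 N or contact force between any of the arm, the fingers and jar_third above 0.5 N).
It fails at once if the robot touches the gate (contact force between any of the arm, the fingers and gate above 0.5 N).
It fails at once if a jar is lifted out of the trough (z of any of jar_first_mid, jar_second_mid, jar_third_mid in the frame of jar_dispenser above 0.12 m).
It fails at once if the third jar gets past the gate (y of jar_third_mid in the frame of jar_dispenser below -0.03 m).
It fails at once if one of the other things on the table is shifted by more than 15 mm (distance of any of small_jar, stirrer, bottle_of_paint, ink_cup_05, ink_cup_62 from where it was at the start of the episode above 0.015 m).
It also fails if it takes over 42 s, if anything falls off the work surface, if the arm or the gripper's body presses on something with over 40 N, if the wrist force passes 120 N, or if a joint passes its speed limit or range.

## Working session

There is one attempt and no reset: what is moved stays moved. The work goes in short steps, Python scripts to look and compute and a tool call to move; the robot and the scene stay as the last step left them, time stands still between calls to the robot, and variables do not carry over. Pictures are saved under pics/ and viewed, at most 10 in all, crops included, and the job is handed in when it is done.

Besides the shell and the picture viewer there is one more tool, called after "Emit:" as name(argument=value, ...) on one line, values as JSON. arm_command: Moves the arm, as the interface text tells. Its arguments: {"type":"object","properties":{"commands":{"type":"array","items":{"type":"number"}},"force":{"type":"number"}},"required":["commands"]}

```bash
mkdir -p pics; python3 - <<'E'
from station import *
import cv2,pickle
o=get_obs();print(o)
for n in("top","side"):
    c=read_camera(n);cv2.imwrite(f"pics/{n}0.png",c["img"][:,:,::-1]);pickle.dump(c,open(n+".pkl","wb"));print(c["camera_matrix"],c["pose"])
E
```

```text
{'t': 0.0, 'q': array([ 1.06090489,  0.47783643,  0.02234038,  1.55645912, -0.01153177,
        1.10927985, -0.08312299]), 'joint_vel': array([-0.00099873, -0.00072965, -0.0012303 ,  0.00142567,  0.0001487 ,
       -0.00100578, -0.00026758]), 'joint_torque': array([-7.36893326e-04, -5.96445608e+01,  1.60724223e+00, -2.81193835e+01,
        1.23265429e-02,  9.34201526e-03,  2.18103219e-05]), 'eef_pos': array([ 0.26373298, -0.62070067,  0.23029812]), 'tool_rot': array([-8.96110173e-04,  9.79889430e-01,  1.99539081e-01, -2.39201499e-04]), 'contact_force': array([-0.32188941,  0.24767093,  0.76673378]), 'torque': array([ 0.02762958, -0.02090484, -0.05389683]), 'grasp_force': 0.0, 'gripper_width': 0.9954740587426881}
[[624.42186882   0.         310.86167523]
 [  0.         624.42186882 241.04218624]
 [  0.           0.           1.        ]] [[ 0.01918814 -0.99107341  0.13192921  0.24947518]
 [-0.9997613  -0.02039827 -0.00782709 -0.01118306]
 [ 0.01044835 -0.13174753 -0.99122824  1.41317724]
 [ 0.          0.          0.          1.        ]]
[[467.6630135    0.         320.41239547]
 [  0.         467.6630135  238.29738205]
 [  0.           0.           1.        ]] [[-0.87978938 -0.19521676  0.43342942  0.03883479]
 [-0.47497746  0.39775591 -0.78497557  0.73171614]
 [-0.01915872 -0.89648238 -0.44266499  0.55570692]
 [ 0.          0.          0.          1.        ]]
```

View pics/top0.png

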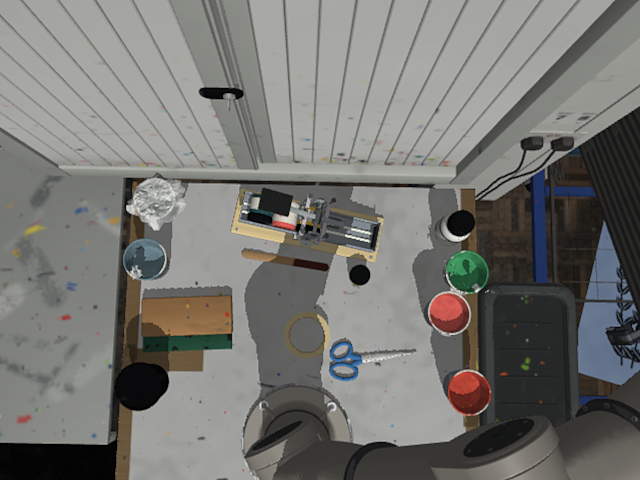

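View pics/side0.png

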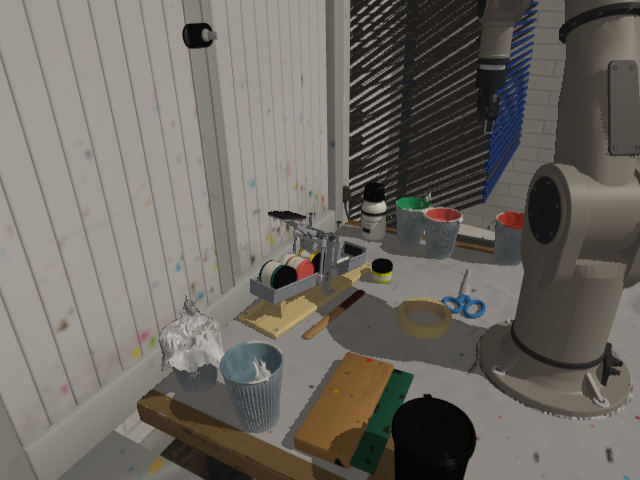

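The top view shows the dispenser at about (307,222), with its uphill end and black paddle at about (276,203) on the left (world +y). The stirrer lies at (285,260) and the small jar at (359,274). I'll enlarge the view to fit the dispenser's pose.

```bash
python3 - <<'E'
import cv2
a=cv2.imread("pics/top0.png")[175:275,220:400];cv2.imwrite("pics/tc.png",cv2.resize(a,None,fx=4.4,fy=4.4,interpolation=cv2.INTER_CUBIC))
a=cv2.imread("pics/side0.png")[195:345,230:400];cv2.imwrite("pics/sc.png",cv2.resize(a,None,fx=4,fy=4,interpolation=cv2.INTER_CUBIC))
E
```

```text
(no output)
```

View pics/tc.png

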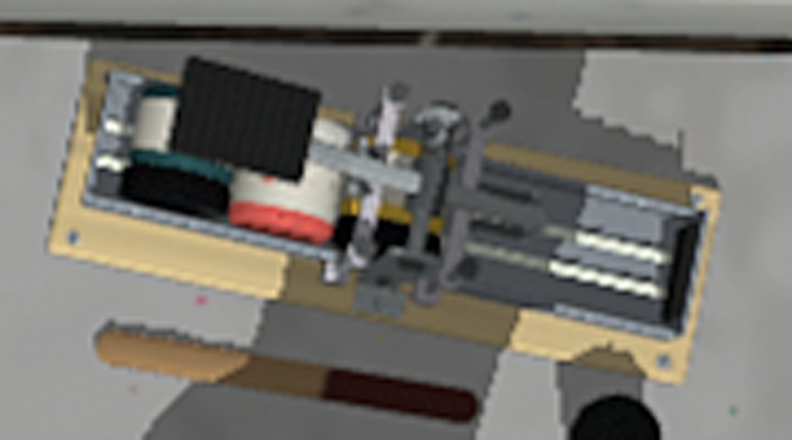

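View pics/sc.png

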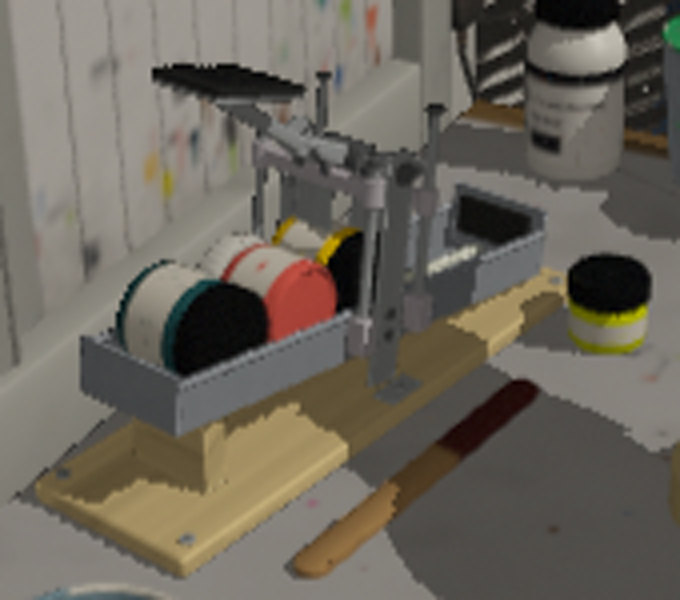

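The top crop shows the base corners at (50,250), (680,382), (718,187) and (92,60), and the paddle corners at (190,57), (320,92), (303,180) and (172,148). The side crop shows the uphill base corners at (37,488) and (182,575).

```bash
cat > fit.py <<'E'
import numpy as np,pickle
from scipy.optimize import least_squares
from scipy.spatial.transform import Rotation as R
C={n:pickle.load(open(n+".pkl","rb")) for n in("top","side")}
def proj(c,P):
    T=np.linalg.inv(c["pose"]);p=P@T[:3,:3].T+T[:3,3];k=p@c["camera_matrix"].T;return k[:,:2]/k[:,2:]
def crop(p,f,o): return (np.array(p)+.5)/f-.5+np.array(o)
c18,s18=np.cos(np.radians(18)),np.sin(np.radians(18))
B=lambda sx,sy:[sx*.052,sy*.168,.012]
Pd=lambda sx,sy:[sx*.022,.0646+sy*.032*c18,.2083+sy*.032*s18]
top=[([50,250],B(-1,1)),([680,382],B(-1,-1)),([718,187],B(1,-1)),([92,60],B(1,1)),
 ([190,57],Pd(1,1)),([320,92],Pd(1,-1)),([303,180],Pd(-1,-1)),([172,148],Pd(-1,1))]
side=[([37,488],B(1,1)),([182,572],B(-1,1))]
S=[(C["top"],crop([a for a,_ in top],4.4,(220,175)),np.array([b for _,b in top])),
   (C["side"],crop([a for a,_ in side],4,(230,195)),np.array([b for _,b in side]))]
def W(v,P): return P@R.from_euler('z',v[2]).as_matrix().T+[v[0],v[1],0]
f=lambda v:np.concatenate([(proj(c,W(v,P))-u).ravel() for c,u,P in S])
r=least_squares(f,[.7,0,0],x_scale=[.1,.1,.1],loss='soft_l1')
E
python3 - <<'E'
from fit import *
from station import get_obs
print(r.x,np.degrees(r.x[2]));print(f(r.x).reshape(-1,2).round(1))
print("press",W(r.x,np.array([[0,.076,.212],[0,.070,.212]])))
o=get_obs();q=o["tool_rot"];Rt=R.from_quat(q,scalar_first=True);print(Rt.as_matrix().round(3))
E
```

```text
[ 0.47385678 -0.01310294 -0.18258085] -10.461112402580307
[[-1.1  0.4]
 [ 1.3  0.2]
 [ 1.2 -0. ]
 [-0.7 -0.5]
 [-0.6 -0.5]
 [ 0.6 -0.2]
 [-0.1  1.3]
 [-1.3  0.6]
 [-1.4 -1.5]
 [ 0.4 -2.5]]
press [[0.48765595 0.06163382 0.212     ]
 [0.48656654 0.05573355 0.212     ]]
[[ 0.92   0.391 -0.001]
 [ 0.391 -0.92   0.001]
 [-0.    -0.002 -1.   ]]
```

Emit:
arm_command(commands=[0, 0, -0.03, 0, 0, 0, 0, 0.01, -0.012, -0.06, 0, 0, 2, 0, 0.035, -0.04, -0.08, 0, 0, 5, 0, 0.065, -0.074, -0.09, 0, 0, 8, 0, 0.095, -0.109, -0.09, 0, 0, 11, 0, 0.125, -0.143, -0.09, 0, 0, 14, 0, 0.155, -0.177, -0.09, 0, 0, 17, 0, 0.185, -0.212, -0.09, 0, 0, 20, 0], force=30)

```text
t: 0.9
eef_pos: [0.3514, -0.3519, 0.321]
tool_rot: [-0.0, 1.0, 0.025, -0.0]
contact_force: [0.6, 0.6, -0.3]
gripper_width: -0.001
grasp_force: 0.0
```

```bash
cat > togo.py <<'E'
from fit import *
from station import get_obs
import sys
def togo(y=.076,z=.212,x=0):
    o=get_obs();Rt=R.from_quat(o["tool_rot"],scalar_first=True)
    t=W(r.x,np.array([[x,y,z]]))[0]
    Rg=R.from_matrix(R.from_euler('z',r.x[2]).as_matrix()@np.diag([1,-1,-1]))
    print("t",o["t"],"pos",o["eef_pos"].round(4),"w",round(o["gripper_width"],3),"F",o["contact_force"].round(1))
    print("shift",Rt.inv().apply(t-o["eef_pos"]).round(4),"turn",np.degrees((Rt.inv()*Rg).as_rotvec()).round(2))
    Dp=R.from_euler('z',-r.x[2]).apply(o["eef_pos"]-[r.x[0],r.x[1],0]);print("in dispenser",Dp.round(4), "cmd dirs: disp y in tool", Rt.inv().apply(R.from_euler('z',r.x[2]).apply([0,1,0])).round(3),"down",Rt.inv().apply([0,0,-1]).round(3))
E
python3 - <<'E'
from togo import *
togo(z=.30)
c=C["top"]
for u in([300,183],[400,185]):
  d=c["pose"][:3,:3]@np.linalg.inv(c["camera_matrix"])@[*u,1];o=c["pose"][:3,3];print("wall",o-d*o[2]/d[2])
E
```

```text
t 0.9 pos [ 0.3514 -0.3519  0.321 ] w -0.001 F [ 0.6  0.6 -0.3]
shift [ 0.1569 -0.4061  0.021 ] turn [-0.    0.02 13.35]
in dispenser [-0.0589 -0.3554  0.321 ] cmd dirs: disp y in tool [ 0.231 -0.973  0.   ] down [0. 0. 1.]
wall [0.57235772 0.00535603 0.        ]
wall [ 0.5726243  -0.22609143  0.        ]
```

Emit:
arm_command(commands=[0.014, -0.037, 0, 0, 0, 2, 0, 0.028, -0.074, 0, 0, 0, 4, 0, 0.042, -0.111, 0, 0, 0, 6, 0, 0.056, -0.148, 0, 0, 0, 8, 0, 0.07, -0.185, 0, 0, 0, 10, 0, 0.084, -0.222, 0, 0, 0, 12, 0, 0.098, -0.259, 0, 0, 0, 13.3, 0, 0.112, -0.296, 0, 0, 0, 13.3, 0])

```text
t: 1.7
eef_pos: [0.4475, -0.0508, 0.3212]
tool_rot: [0.0, 0.996, -0.09, -0.0]
contact_force: [0.1, 0.3, -0.1]
gripper_width: 0.002
grasp_force: 0.0
```

```bash
python3 -c "
from togo import *
togo(z=.25)"
```

```text
t 1.7 pos [ 0.4475 -0.0508  0.3212] w 0.002 F [ 0.1  0.3 -0.1]
shift [ 0.0194 -0.1178  0.0711] turn [0.01 0.01 0.14]
in dispenser [-0.0191 -0.0418  0.3212] cmd dirs: disp y in tool [ 0.002 -1.    -0.   ] down [ 0. -0.  1.]
```

Emit:
arm_command(commands=[0.006, -0.035, 0, 0, 0, 0, 0, 0.012, -0.07, 0, 0, 0, 0, 0, 0.017, -0.1, 0.01, 0, 0, 0, 0, 0.0195, -0.118, 0.03, 0, 0, 0, 0, 0.0195, -0.118, 0.055, 0, 0, 0, 0, 0.0195, -0.118, 0.075, 0, 0, 0, 0, 0.0195, -0.118, 0.08, 0, 0, 0, 0, 0.0195, -0.118, 0.08, 0, 0, 0, 0])

```text
t: 2.5
eef_pos: [0.4873, 0.0601, 0.2407]
tool_rot: [0.0, 0.996, -0.09, -0.001]
contact_force: [-0.1, -0.6, 0.3]
gripper_width: -0.001
grasp_force: 0.0
```

```bash
python3 - <<'E'
from togo import *
from station import read_camera
import cv2
togo()
a=read_camera("top")["img"][170:270,220:400,::-1];b=read_camera("side")["img"][150:300,230:400,::-1]
a=cv2.resize(a,(540,300),interpolation=cv2.INTER_CUBIC);b=cv2.resize(b,(340,300),interpolation=cv2.INTER_CUBIC)
cv2.imwrite("pics/m1.png",cv2.resize(np.hstack([a,b]),(800,273)))
E
```

```text
t 2.5 pos [0.4873 0.0601 0.2407] w -0.001 F [-0.1 -0.6  0.3]
shift [ 0.0001 -0.0016  0.0287] turn [0.03 0.1  0.18]
in dispenser [-0.      0.0745  0.2407] cmd dirs: disp y in tool [ 0.003 -1.    -0.   ] down [ 0.002 -0.     1.   ]
```

View pics/m1.png

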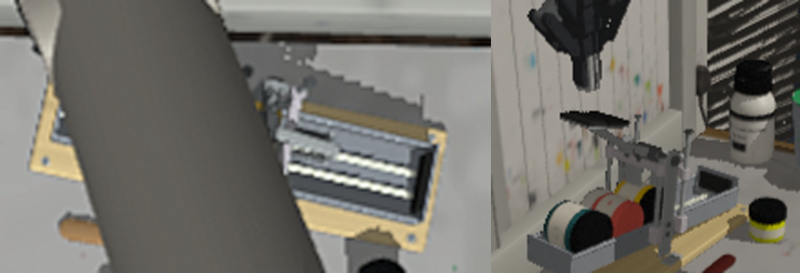

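The side view puts the closed fingertips at (588,85), right above the paddle at (595,118). I'll press down now.

Emit:
arm_command(commands=[0, -0.002, 0.015, 0, 0, 0, 0, 0, -0.002, 0.027, 0, 0, 0, 0, 0, -0.003, 0.037, 0, 0, 0, 0, 0, -0.005, 0.047, 0, 0, 0, 0, 0, -0.007, 0.057, 0, 0, 0, 0, 0, -0.009, 0.067, 0, 0, 0, 0, 0, -0.011, 0.077, 0, 0, 0, 0, 0, -0.012, 0.083, 0, 0, 0, 0])

```text
t: 3.4
eef_pos: [0.4909, 0.0741, 0.158]
tool_rot: [-0.001, 0.996, -0.089, 0.001]
contact_force: [0.7, 5.9, 5.7]
gripper_width: 0.002
grasp_force: 3.4
```

Emit:
arm_command(commands=[0, 0, 0.003, 0, 0, 0, 0, 0, 0, 0.006, 0, 0, 0, 0, 0, 0, 0.009, 0, 0, 0, 0, 0, 0, 0.011, 0, 0, 0, 0])

```text
t: 3.8
eef_pos: [0.491, 0.0747, 0.1474]
tool_rot: [-0.002, 0.996, -0.089, 0.001]
contact_force: [1.1, 6.8, 5.9]
gripper_width: -0.003
grasp_force: 3.7
```

Emit:
arm_command(commands=[0, 0, 0.002, 0, 0, 0, 0, 0, 0, 0.004, 0, 0, 0, 0, 0, 0, 0.006, 0, 0, 0, 0, 0, 0, 0.006, 0, 0, 0, 0])

```text
t: 4.2
eef_pos: [0.4913, 0.0751, 0.1437]
tool_rot: [-0.001, 0.996, -0.089, 0.002]
contact_force: [-6.8, 5.6, 27.9]
gripper_width: 0.0
grasp_force: 13.9
```

The force has jumped to 28 N, so the paddle is at its stop. I'll hold there until the jar is out.

Emit:
arm_command(commands=[0, 0, 0, 0, 0, 0, 0, 0, 0, 0, 0, 0, 0, 0, 0, 0, 0, 0, 0, 0, 0, 0, 0, 0, 0, 0, 0, 0, 0, 0, 0, 0, 0, 0, 0, 0, 0, 0, 0, 0, 0, 0, 0, 0, 0, 0, 0, 0, 0, 0, 0, 0, 0, 0, 0, 0])

```text
t: 5.0
eef_pos: [0.4913, 0.0751, 0.1438]
tool_rot: [-0.001, 0.996, -0.089, 0.002]
contact_force: [-5.9, 5.5, 27.8]
gripper_width: 0.001
grasp_force: 13.6
```

Emit:
arm_command(commands=[0, 0, 0, 0, 0, 0, 0, 0, 0, 0, 0, 0, 0, 0, 0, 0, 0, 0, 0, 0, 0, 0, 0, 0, 0, 0, 0, 0, 0, 0, 0, 0, 0, 0, 0])

```text
t: 5.5
eef_pos: [0.4913, 0.0751, 0.1438]
tool_rot: [-0.001, 0.996, -0.089, 0.002]
contact_force: [-6.5, 5.7, 27.0]
gripper_width: 0.002
grasp_force: 13.6
```

```bash
cat > pic.py <<'E'
from togo import *
from station import read_camera
import cv2
def pic(n):
    togo()
    a=read_camera("top")["img"][170:270,220:400,::-1];b=read_camera("side")["img"][180:310,230:400,::-1]
    a=cv2.resize(a,(400,222),interpolation=cv2.INTER_CUBIC);b=cv2.resize(b,(400,306),interpolation=cv2.INTER_CUBIC)
    cv2.imwrite(n,np.hstack([cv2.copyMakeBorder(a,0,84,0,0,cv2.BORDER_CONSTANT),b]))
E
python3 -c "
from pic import *
pic('pics/m2.png')"
```

```text
t 5.5 pos [0.4913 0.0751 0.1438] w 0.002 F [-6.5  5.7 27. ]
shift [-0.001   0.0137 -0.0682] turn [-0.17 -0.18  0.29]
in dispenser [0.0012 0.0899 0.1438] cmd dirs: disp y in tool [ 0.005 -1.     0.003] down [-0.003  0.003  1.   ]
```

View pics/m2.png

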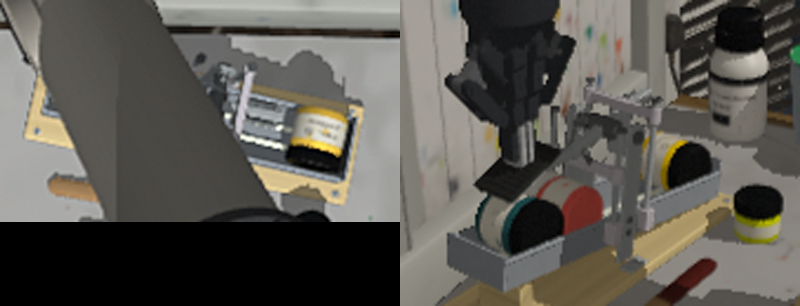

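The yellow jar is in the bay, at (315,138) in the top part and (690,163) in the side part, and the next two are held back. I'll let the paddle up.

Emit:
arm_command(commands=[0, 0.001, -0.012, 0, 0, 0, 0, 0, 0.003, -0.026, 0, 0, 0, 0, 0, 0.006, -0.04, 0, 0, 0, 0, 0, 0.009, -0.054, 0, 0, 0, 0, 0, 0.012, -0.068, 0, 0, 0, 0, 0, 0.013, -0.082, 0, 0, 0, 0, 0, 0.013, -0.097, 0, 0, 0, 0, 0, 0.013, -0.1, 0, 0, 0, 0])

```text
t: 6.4
eef_pos: [0.4884, 0.0596, 0.2432]
tool_rot: [-0.0, 0.996, -0.09, 0.001]
contact_force: [0.5, -0.5, -0.0]
gripper_width: 0.001
grasp_force: 0.0
```

Emit:
arm_command(commands=[0, 0, 0, 0, 0, 0, 0, 0, 0, 0, 0, 0, 0, 0, 0, 0, 0, 0, 0, 0, 0, 0, 0, 0, 0, 0, 0, 0, 0, 0, 0, 0, 0, 0, 0, 0, 0, 0, 0, 0, 0, 0, 0, 0, 0, 0, 0, 0, 0, 0, 0, 0, 0, 0, 0, 0])

```text
t: 7.2
eef_pos: [0.4876, 0.0594, 0.2413]
tool_rot: [0.0, 0.996, -0.09, -0.0]
contact_force: [0.1, -0.9, 0.8]
gripper_width: -0.002
grasp_force: 0.0
```

Emit:
arm_command(commands=[0, 0, 0, 0, 0, 0, 0, 0, 0, 0, 0, 0, 0, 0, 0, 0, 0, 0, 0, 0, 0, 0, 0, 0, 0, 0, 0, 0, 0, 0, 0, 0, 0, 0, 0, 0, 0, 0, 0, 0, 0, 0, 0, 0, 0, 0, 0, 0, 0, 0, 0, 0, 0, 0, 0, 0])

```text
t: 8.0
eef_pos: [0.4877, 0.0593, 0.2413]
tool_rot: [0.0, 0.996, -0.09, 0.0]
contact_force: [-0.3, 0.1, 0.5]
gripper_width: 0.002
grasp_force: 0.0
```

```bash
python3 -c "
from pic import *
pic('pics/m3.png')"
```

```text
t 8.0 pos [0.4877 0.0593 0.2413] w 0.002 F [-0.3  0.1  0.5]
shift [-0.0004 -0.0023  0.0293] turn [ 0.   -0.    0.18]
in dispenser [0.0004 0.0737 0.2413] cmd dirs: disp y in tool [ 0.003 -1.    -0.   ] down [-0. -0.  1.]
```

View pics/m3.png

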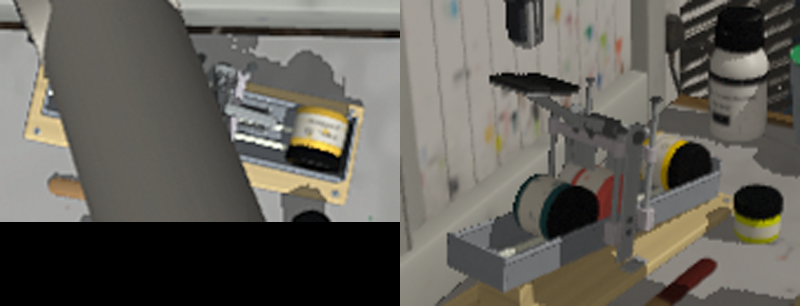

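The paddle is up again at (535,85). The red jar has rolled to the gate at (600,185) with the teal one behind it at (555,207), and the yellow jar is in the bay. I'll make the second stroke.

Emit:
arm_command(commands=[0, -0.002, 0.015, 0, 0, 0, 0, 0, -0.003, 0.027, 0, 0, 0, 0, 0, -0.004, 0.037, 0, 0, 0, 0, 0, -0.006, 0.047, 0, 0, 0, 0, 0, -0.008, 0.057, 0, 0, 0, 0, 0, -0.01, 0.067, 0, 0, 0, 0, 0, -0.012, 0.077, 0, 0, 0, 0, 0, -0.013, 0.085, 0, 0, 0, 0])

```text
t: 8.9
eef_pos: [0.4909, 0.0742, 0.1561]
tool_rot: [-0.001, 0.996, -0.089, 0.001]
contact_force: [1.3, 5.8, 5.7]
gripper_width: -0.001
grasp_force: 3.3
```

Emit:
arm_command(commands=[0, 0, 0.004, 0, 0, 0, 0, 0, 0, 0.008, 0, 0, 0, 0, 0, 0, 0.011, 0, 0, 0, 0, 0, 0, 0.013, 0, 0, 0, 0, 0, 0, 0.015, 0, 0, 0, 0, 0, 0, 0.015, 0, 0, 0, 0])

```text
t: 9.5
eef_pos: [0.4912, 0.0748, 0.1438]
tool_rot: [-0.001, 0.996, -0.089, 0.001]
contact_force: [-7.5, 3.7, 30.4]
gripper_width: 0.002
grasp_force: 14.3
```

It's at the stop again at 30 N. I'll hold, then release.

Emit:
arm_command(commands=[0, 0, 0, 0, 0, 0, 0, 0, 0, 0, 0, 0, 0, 0, 0, 0, 0, 0, 0, 0, 0, 0, 0, 0, 0, 0, 0, 0, 0, 0, 0, 0, 0, 0, 0, 0, 0, 0, 0, 0, 0, 0, 0, 0, 0, 0, 0, 0, 0, 0, 0, 0, 0, 0, 0, 0])

```text
t: 10.3
eef_pos: [0.4912, 0.0748, 0.1439]
tool_rot: [-0.001, 0.996, -0.089, 0.002]
contact_force: [-7.4, 4.9, 28.2]
gripper_width: 0.001
grasp_force: 14.0
```

Emit:
arm_command(commands=[0, 0, 0, 0, 0, 0, 0, 0, 0, 0, 0, 0, 0, 0, 0, 0, 0, 0, 0, 0, 0, 0, 0, 0, 0, 0, 0, 0, 0, 0, 0, 0, 0, 0, 0])

```text
t: 10.8
eef_pos: [0.4912, 0.0748, 0.1439]
tool_rot: [-0.001, 0.996, -0.089, 0.002]
contact_force: [-6.8, 4.7, 29.4]
gripper_width: -0.002
grasp_force: 14.0
```

Emit:
arm_command(commands=[0, 0.001, -0.012, 0, 0, 0, 0, 0, 0.003, -0.026, 0, 0, 0, 0, 0, 0.006, -0.04, 0, 0, 0, 0, 0, 0.009, -0.054, 0, 0, 0, 0, 0, 0.012, -0.068, 0, 0, 0, 0, 0, 0.013, -0.082, 0, 0, 0, 0, 0, 0.013, -0.1, 0, 0, 0, 0, 0, 0.013, -0.12, 0, 0, 0, 0])

```text
t: 11.6
eef_pos: [0.4871, 0.0592, 0.2621]
tool_rot: [0.0, 0.996, -0.09, -0.001]
contact_force: [1.6, 0.2, -0.2]
gripper_width: -0.002
grasp_force: 0.0
```

Emit:
arm_command(commands=[0, 0, -0.02, 0, 0, 0, 0, 0, 0, -0.03, 0, 0, 0, 0, 0, 0, -0.03, 0, 0, 0, 0, 0, 0, -0.03, 0, 0, 0, 0, 0, 0, -0.03, 0, 0, 0, 0, 0, 0, -0.03, 0, 0, 0, 0, 0, 0, -0.03, 0, 0, 0, 0, 0, 0, -0.03, 0, 0, 0, 0])

```text
t: 12.4
eef_pos: [0.4875, 0.0593, 0.2909]
tool_rot: [0.0, 0.996, -0.09, -0.0]
contact_force: [-0.7, 0.1, 0.0]
gripper_width: 0.002
grasp_force: 0.0
```

Emit:
arm_command(commands=[0, 0, 0, 0, 0, 0, 0, 0, 0, 0, 0, 0, 0, 0, 0, 0, 0, 0, 0, 0, 0, 0, 0, 0, 0, 0, 0, 0, 0, 0, 0, 0, 0, 0, 0, 0, 0, 0, 0, 0, 0, 0, 0, 0, 0, 0, 0, 0, 0, 0, 0, 0, 0, 0, 0, 0])

```text
t: 13.2
eef_pos: [0.4877, 0.0593, 0.2913]
tool_rot: [0.0, 0.996, -0.09, 0.0]
contact_force: [-0.6, 0.9, 0.1]
gripper_width: -0.0
grasp_force: 0.0
```

```bash
python3 -c "
from pic import *
pic('pics/m4.png')"
```

```text
t 13.2 pos [0.4877 0.0593 0.2913] w -0.0 F [-0.6  0.9  0.1]
shift [-0.0004 -0.0023  0.0793] turn [ 0.   -0.    0.18]
in dispenser [0.0004 0.0737 0.2913] cmd dirs: disp y in tool [ 0.003 -1.    -0.   ] down [-0. -0.  1.]
```

View pics/m4.png

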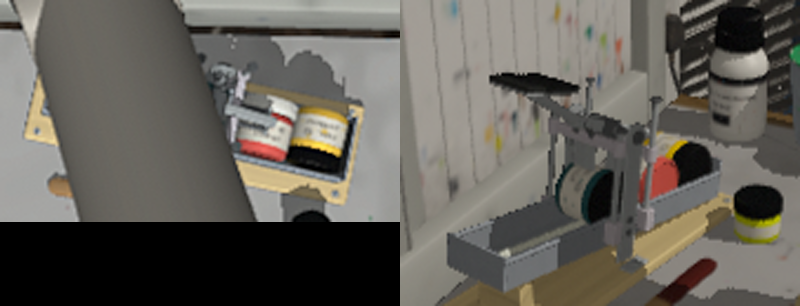

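The yellow jar at (318,138) and the red jar at (268,128) lie side by side in the bay. The teal jar is at the gate at (585,190), and the paddle is up at (535,85).

```bash
python3 -c "
from station import *
print(hand_in())"
```

```text
the job is handed in; nothing more can be done
None
```

Job handed in at about 13 s of robot time: the last picture shows two jars in the bay, the third at the lowered gate and the paddle up; the hand-in call returned no verdict.

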